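Hold a sample slide flush on a tilted reader stage

TASK

Set the tilting stage of the sample reader to 25 degrees with its lever (the long thick mark on the scale drum), towards the robot. Then pick up the sample slide by its post, lay it squarely over the centre of the sloped stage face and finish holding it there by the post, flat against the face with a light push of about 6 N, so that the sprung face gives a few millimetres but is not pushed to its stop; the stage must still be at 25 degrees. Leave the crucible, the timer and the bottle where they stand.

Things in the scene. Friction and masses are not known exactly. Their poses are not given: they have to be found in the camera images.
- stage (a joint): angle (rad) of the stage and its lever, which are one rigid part on one hinge. 0: stage face level, lever upright; grows as the lever is pulled towards the reader's front (-x of stage_hinge) and the face tilts down to that side. 25 degrees = 0.436. Range -0.35 to 0.80; starts between -0.2 and 0.2. It stays where it is left: friction 0.5 N m, about 5 N at the lever knob; there is no spring
- stage_hinge (a point): point on the hinge line midway under the stage face, 75 mm above the bench, fixed to the reader's grey base (150 x 150 x 14 mm; with scale drum and lever the whole is 205 mm wide). Its y axis is the hinge line, its -x axis the reader's front, z up. The black scale drum (radius 55 mm about the hinge line, y -90 to -104 mm) has thin white ticks every 5 degrees from -20 to 45 and one thick full-width tick at 25; a pointer on the lever passes over it
- face (a joint): how far (m) the sprung face plate has been pushed in along its normal: 0 free, 0.010 at its stop. It moves straight in without tipping; spring 1500 N/m with about 1 N preload, so 6 N pushes it in about 3.5 mm
- stage_face (a point): centre of the flat upper face of the bare metal face plate (110 mm in x by 90 mm in y, 8 mm thick), with a round reading window there, flush. It turns with the stage: z is the face's outward normal, y the hinge line. It lies 26 mm from the hinge line along z when the face is free
- lever_knob (a point): centre of the black lever knob, a short cylinder 22 mm in diameter and 18 mm long with its axis along the hinge line; it can be pinched across its 18 mm from above and turns between the pads. It is on the stage body at (0, -121, 105) mm from stage_hinge when the joint is 0; a steel rod of 8 mm diameter runs from it down to the hinge
- slide_post (a point): centre of the slide's grip post, 14 x 14 x 36 mm, upright in the middle of the sample slide, a bare metal plate 80 mm (x) by 60 mm (y) by 6 mm (z), 70 to 140 g. At the start it lies flat on the bench, post up. The point is 24 mm above the slide's underside; post top 42 mm above it. Its axes are the slide's: z along the post
- slide_under (a point): centre of the slide's flat underside, which goes against the stage face; the slide's 80 mm side lies along the face's 110 mm side, either way round. Same axes as slide_post
- slide: the sample slide (see slide_post). Origin: centre of its underside
- crucible: small white porcelain crucible, 37 mm across and 28 mm high; bystander. Origin: centre of its underside
- timer: flat bench timer, 62x66x19 mm; bystander. Origin: centre of its underside
- sample_bottle: small glass sample bottle with a dark screw cap, 43 mm across and 78 mm high; bystander. Origin: centre of its underside
There are look-alikes about, which are no part of the job. What is shaped like the slide but orange or turquoise is not meant.

How it is judged:
By the outcome, as a careful person would: the job done as asked, in the order asked, and still so for the second after the job is handed in, while the arm keeps its last pose, push and grip.
It also fails if it takes over 58 s, if anything falls off the work surface, if the arm or the gripper's body presses on something with over 40 N, if the wrist force passes 120 N, or if a joint passes its speed limit or range.

ROBOT

A 7-joint arm with a two-finger parallel gripper is mounted at the origin on a cart in front of the work surface, level with it; the furniture and walls round the work are solid. World frame = base frame: x ahead of the robot, y to its left, z up, the work surface at z = 0. Lengths are in mm, angles in rad, forces in N, time in s.
With the tool pointing down it reaches from about 400 to 900 mm from the base axis. Payload 5.5 kg.
Tool frame: the origin (TCP) lies at the very end of the fingers, on their centre line; the grasp point (between the pads) lies 19 mm behind it (env.tcp_to_grasp is the x of the grasp point in the tool frame, in mm); x points along the fingers, y is the direction in which the jaws open and shut, and the axes are right-handed (so a half turn about x gives the same grasp; the last joint's range is limited). The gripper opens to 92 mm and grips with 3 to 60 N. Pads are 19 mm wide; open, the fingers measure 130 mm over their backs; the gripper's body (75 mm by 190 mm) begins 47 mm behind the grasp point.
Start: joints at [-0.971, 0.501, -0.427, 1.55, 0.221, 1.138, -0.21], TCP at [214.767, 613.494, 226.729] pointing down, gripper open.
Joint ranges: [-2.88, 2.88], [-0.31, 2.03], [-1.54, 1.56], [0.2, 2.42], [-1.41, 4.55], [0.19, 2.02], [-2.57, 2.57]. Speed limits (rad/s): [2.57, 2.57, 3.14, 3.14, 3.14, 3.14, 3.14].

INTERFACE

Orientations are given as a unit quaternion [w, x, y, z].
In Python, from cell import env gives the robot as it stands. The module is installed in compiled form; this text tells all that it offers. Calls block until the motion is done:
- env.goto(position, orientation): joint-space move of the TCP to a pose.
- env.line_to(position, rate=150, frame=None, stop_force=None): straight line of the TCP; frame=None keeps the orientation; rate is the mean speed in mm/s. With stop_force (N) it stops when the force on the tool has changed by that much, and returns True; else False.
- env.move_j(angles): joint-space move.
- env.move_gripper(opening): finger opening in mm; the grip force is fixed at half the most; returns when the fingers have stopped.
- env.hold(seconds).
- env.solve_ik(position, orientation): joint angles nearest the present ones, or None.
- env.observe(): the state.
- env.read_camera(name): name is "scene" or "top" or "wrist"; returns a dict with "img" (384x512x3 uint8, red, green, blue), "K" (3x3 intrinsics, pixels), "k1" (the pictures are not rectified: a ray, as slopes to the right and down, at radius r is drawn at 1 + k1 r^2 times it, then the intrinsics apply), "cam_to_world" (4x4, takes a point from camera to world coordinates). Camera axes: x right, y up, looking along -z (the intrinsics and any distortion apply to the point x, -y, -z); pixel columns grow to the right and rows downward; lengths in mm; the calibration is good to about 2 mm. A picture is of the moment at which its call begins. There is no depth.
A pose or a line that the arm cannot do raises env.Unreachable and nothing moves.
- env.finish_job(): hands the job in, once; it reports no verdict.
The state is a dict: "t": time; "joint_positions": joint angles; "qvel": joint speeds; "joint_torque": joint torques, N m; "position": TCP position; "ee_rot": TCP orientation; "ft_force": force on the tool from outside, world axes, zero at the start; "moment": the same for the moment, N m; "grip_width": finger opening in mm.
Only numpy, scipy, OpenCV 4.12 (cv2) and the standard library are available. Lean on these libraries where they do the work, as an engineer would, in place of code of your own. Each camera call takes 0.05 s, during which the arm holds its last target.

## Working session

There is one attempt and no reset: what is moved stays moved. The work goes in short steps, each a Python script; the robot and the scene stay as the last script left them, time stands still between calls to the robot, and variables do not carry over. Pictures are saved under pics/ and viewed, and the job is handed in when it is done.

```bash
ls; mkdir -p pics; python3 - <<'E'
from cell import env
import cv2,numpy as np
for n in ["scene","top","wrist"]:
    c=env.read_camera(n); cv2.imwrite(f"pics/a_{n}.png",c["img"][:,:,::-1]); print(n,c["K"].tolist(),c["k1"],np.round(c["cam_to_world"],3).tolist())
s=env.observe()
for k,v in s.items(): print(k,np.round(v,3))
print(env.tcp_to_grasp)
E
```

```text
pics
scene [[493.91962290445366, 0.0, 254.0195922291826], [0.0, 493.91962290445366, 201.0074377964558], [0.0, 0.0, 1.0]] -0.0048547623557276785 [[0.858, 0.337, -0.388, 7.799], [-0.513, 0.58, -0.632, -839.055], [0.012, 0.741, 0.671, 994.139], [0.0, 0.0, 0.0, 1.0]]
top [[431.721839961782, 0.0, 259.27719511628794], [0.0, 431.721839961782, 187.34836256483277], [0.0, 0.0, 1.0]] -0.16067903745961035 [[0.003, 0.986, -0.166, 343.136], [-1.0, 0.004, 0.007, -24.646], [0.008, 0.166, 0.986, 1303.382], [0.0, 0.0, 0.0, 1.0]]
wrist [[314.10664112974496, 0.0, 257.73437978135155], [0.0, 314.10664112974496, 190.6233971740687], [0.0, 0.0, 1.0]] -0.08659146620785231 [[0.33, -0.911, -0.249, 147.114], [0.944, 0.318, 0.088, 636.867], [-0.001, -0.264, 0.965, 382.866], [0.0, 0.0, 0.0, 1.0]]
t 0.15
joint_positions [-0.971  0.502 -0.427  1.551  0.221  1.138 -0.21 ]
qvel [-0.001 -0.002 -0.    -0.004 -0.    -0.001  0.001]
joint_torque [-7.0000e-03 -5.6710e+01 -5.8250e+00 -2.7946e+01 -6.9000e-02  2.6000e-02
  0.0000e+00]
position [214.654 613.    225.95 ]
ee_rot [ 0.697  0.118  0.697 -0.119]
ft_force [-0.019  0.914  0.692]
moment [ 0.056 -0.035 -0.027]
grip_width 91.927
-18.8
```

View pics/a_scene.png

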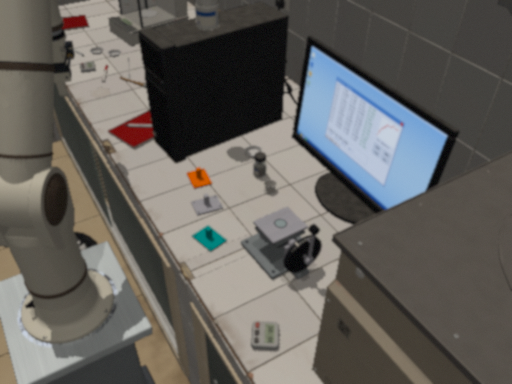

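View pics/a_top.png

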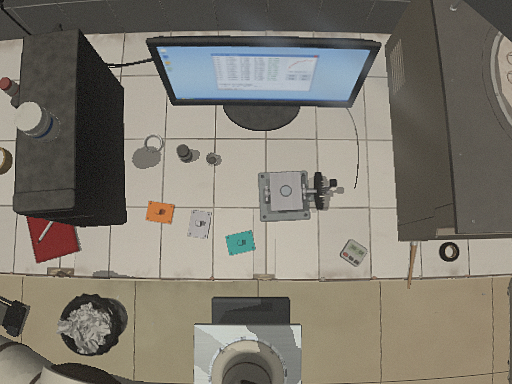

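View pics/a_wrist.png

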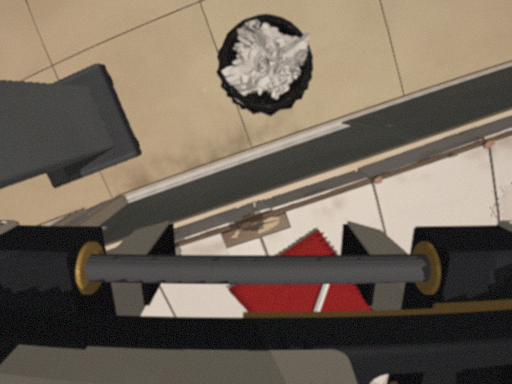

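The scene view shows the reader at about (283,240), with slide-like plates in orange (199,177), grey (207,204) and turquoise (209,237). In the top view they are at (160,212), (200,223) and (240,242). The grey bare-metal one fits the description. I'll enlarge the crops to confirm.

```bash
cat > h.py <<'E'
import cv2,numpy as np
from scipy.spatial.transform import Rotation as R
def ray(c,px):
    K=c["K"]; d=np.array([(px[0]-K[0,2])/K[0,0],(px[1]-K[1,2])/K[1,1]]); s=d.copy()
    for _ in range(20): s=d/(1+c["k1"]*(s@s))
    M=c["cam_to_world"]; v=M[:3,:3]@np.array([s[0],-s[1],-1]); return M[:3,3].copy(),v/np.linalg.norm(v)
def onz(c,px,z):
    o,v=ray(c,px); return o+v*(z-o[2])/v[2]
def proj(c,p):
    M=c["cam_to_world"]; q=M[:3,:3].T@(np.asarray(p,float)-M[:3,3]); s=np.array([q[0],-q[1]])/-q[2]
    s=s*(1+c["k1"]*(s@s)); return s*c["K"][0,0]+c["K"][:2,2]
def tri(rays):
    A=np.zeros((3,3));b=np.zeros(3)
    for o,v in rays:
        P=np.eye(3)-np.outer(v,v);A+=P;b+=P@o
    p=np.linalg.solve(A,b); return p,[np.linalg.norm((np.eye(3)-np.outer(v,v))@(p-o)) for o,v in rays]
def crop(img,x0,y0,x1,y1,s,name):
    cv2.imwrite(name,cv2.resize(img[y0:y1,x0:x1,::-1],None,fx=s,fy=s,interpolation=cv2.INTER_CUBIC))
E
python3 - <<'E'
from h import *
import cv2
i=cv2.imread("pics/a_top.png")[:,:,::-1]
crop(i,140,130,360,270,3.6,"pics/b_top.png")
i=cv2.imread("pics/a_scene.png")[:,:,::-1]
crop(i,180,140,340,290,4,"pics/b_scene.png")
E
```

```text
(no output)
```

View pics/b_top.png

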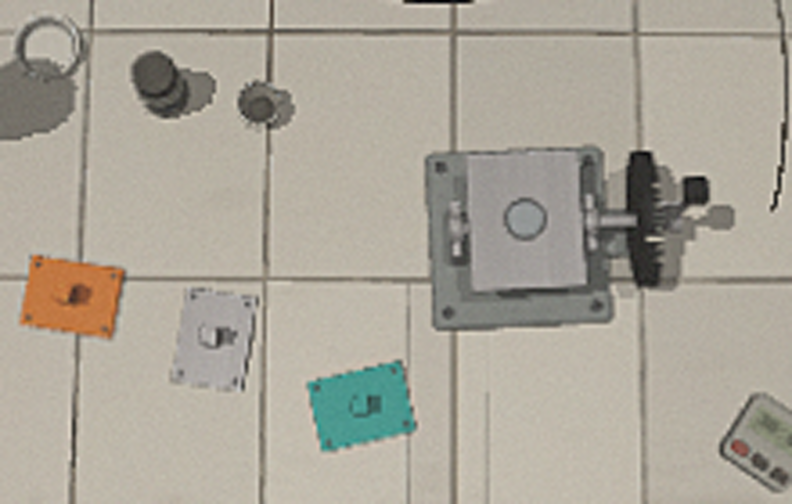

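View pics/b_scene.png

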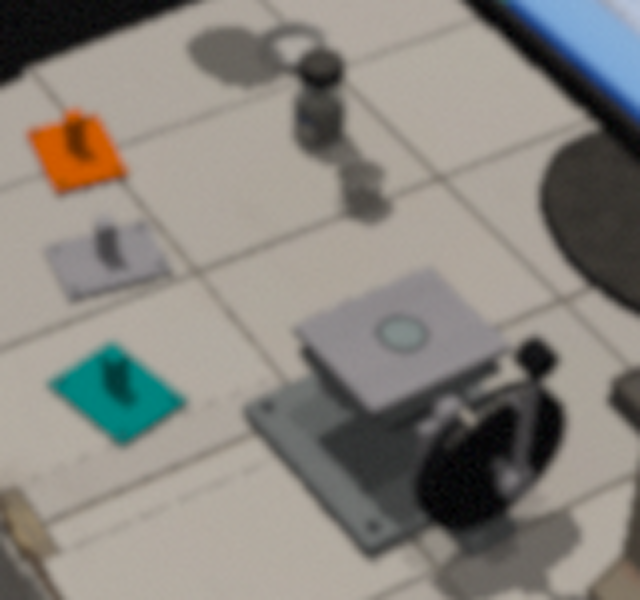

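The crop confirms the target: the grey bare-metal plate with its post at top (200,224), not the orange or turquoise one. The knob is at top (333,183) and scene (314,229). I'll take coarse positions and then look closer with the wrist camera.

```bash
python3 - <<'E'
from h import *
from cell import env
t=env.read_camera("top"); s=env.read_camera("scene")
T=lambda x,y:(140+x/3.6,130+y/3.6); S=lambda x,y:(180+x/4,140+y/4)
cs=[onz(t,T(*p),14) for p in [(428,155),(600,148),(613,322),(435,328)]]
print(np.round(cs,1), np.mean(cs,0))
for i in range(4):
    d=cs[(i+1)%4]-cs[i]; print(np.linalg.norm(d),np.degrees(np.arctan2(d[1],d[0])))
print("knob",tri([ray(t,T(695,190)),ray(s,S(537,357))]))
print("window",tri([ray(t,T(526,219)),ray(s,S(402,333))]))
cs=[onz(t,T(*p),6) for p in [(190,288),(258,296),(243,390),(171,382)]]
print(np.round(cs,1), np.mean(cs,0))
for i in range(4):
    d=cs[(i+1)%4]-cs[i]; print(np.linalg.norm(d),np.degrees(np.arctan2(d[1],d[0])))
print("bottle",onz(t,T(158,75),78),"cruc",onz(t,T(262,105),28))
for n,p in dict(turq=(363,407),orange=(73,296),timer=(775,440)).items(): print(n,onz(t,T(*p),6))
E
```

```text
[[ 603.9  -32.9   14. ]
 [ 610.6 -178.9   14. ]
 [ 462.6 -187.6   14. ]
 [ 457.3  -39.1   14. ]] [ 533.6059312  -109.61469584   14.        ]
146.20323777575481 -87.34258403516847
148.30067869531175 -176.6382960269161
148.5991586480846 92.04258587636015
146.69600235588328 2.436944527854785
knob (array([ 544.98494446, -228.78767035,  184.17935476]), [np.float64(0.8559947860811642), np.float64(0.8559947860812285)])
window (array([ 535.12395206, -109.19790152,  106.24262123]), [np.float64(0.5701174008465336), np.float64(0.5701174008466477)])
[[490.7 167.1   6. ]
 [484.2 109.5   6. ]
 [405.4 120.6   6. ]
 [411.6 181.2   6. ]] [447.97249334 144.59111663   6.        ]
57.938231487347025 -96.36217267605508
79.61379714070318 171.96512598671728
60.832186045896776 84.19711965987759
80.34310378269305 -10.0837954790385
bottle [656.712594   187.78388216  78.        ] cruc [643.51068613 107.2643559   28.        ]
turq [391.92898105  20.47736658   6.        ]
orange [483.17872611 266.55426168   6.        ]
timer [ 364.08131401 -323.94942243    6.        ]
```

```bash
python3 - <<'E'
from h import *
from cell import env
t=env.read_camera("top"); s=env.read_camera("scene")
o=env.observe()
Rm=R.from_quat(np.roll(o["ee_rot"],-1)).as_matrix(); print(np.round(Rm,2))
print("box front bottom edge", onz(t,(125,225),0), onz(s,(172,155),0), onz(s,(150,125),0))
print("box top corner",tri([ray(t,(106,36+0)),ray(s,(285,10))]), "front", [onz(t,(125,185),z) for z in (200,300)])
print("cab",[onz(t,(398,240),z) for z in (0,200,400)], onz(s,(335,235),300))
def tool(ydir,ax=(0,0,-1)):
    x=np.array(ax,float);y=np.array(ydir,float);x/=np.linalg.norm(x);y/=np.linalg.norm(y);return R.from_matrix(np.c_[x,y,np.cross(x,y)])
a=np.radians(2.6)
for sg in (1,-1):
    yd=sg*np.array([-np.sin(a),np.cos(a),0])
    q=np.roll(tool(yd).as_quat(),1)
    x=np.array([np.cos(a),np.sin(a),0]); th=np.radians(25)
    ax=np.sin(th)*x-np.cos(th)*np.array([0,0,1])
    q2=np.roll(tool(yd,ax).as_quat(),1)
    yj=sg*np.array([np.sin(np.radians(9)),np.cos(np.radians(9)),0])
    q3=np.roll(tool(yj).as_quat(),1)
    for p,qq in [((200,380,380),q),((450,0,350),q),((545,-229,300),q),((545,-229,165),q),((500,-229,155),q),((448,144,300),q3),((448,144,5),q3),((490,-110,250),q2),((515,-110,100),q2)]:
        r=env.solve_ik(p,qq); print(sg,p,None if r is None else np.round(r,2))
E
```

```text
[[-0.    0.33  0.94]
 [-0.    0.94 -0.33]
 [-1.   -0.   -0.  ]]
box front bottom edge [443.5122071  376.60594624   0.        ] [462.92129341 430.71900101   0.        ] [467.56280136 635.13144773   0.        ]
box top corner (array([813.13733967, 309.48678994, 460.75621045]), [np.float64(7.4873913783670245), np.float64(7.487391378367079)]) front [array([533.32197764, 320.35708936, 200.        ]), array([516.08534674, 289.08931017, 300.        ])]
cab [array([ 400.05215952, -460.18190511,    0.        ]), array([ 391.31856919, -393.35020714,  200.        ]), array([ 382.58497886, -326.51850918,  400.        ])] [ 494.6843939  -349.47252514  300.        ]
1 (200, 380, 380) [-0.6  -0.05 -0.52  1.85 -0.03  1.34  0.5 ]
1 (450, 0, 350) [-0.11 -0.    0.05  1.87  0.    1.27  1.56]
1 (545, -229, 300) [ 0.06  0.31  0.37  1.64 -0.12  1.21  2.07]
1 (545, -229, 165) [ 0.19  0.43  0.21  1.78 -0.11  0.94  2.06]
1 (500, -229, 155) [ 0.16  0.38  0.28  1.89 -0.13  0.89  2.11]
1 (448, 144, 300) [-0.16  0.08 -0.22  1.9   0.02  1.16  1.03]
1 (448, 144, 5) [-0.15  0.53 -0.26  2.13  0.27  0.51  0.8 ]
1 (490, -110, 250) [-0.51 -0.11  0.74  2.26 -0.08  0.54  1.91]
1 (515, -110, 100) [ 1.01  0.4  -0.87  2.3   0.93  0.23  0.99]
-1 (200, 380, 380) [ 0.49 -0.26 -1.38  1.83 -0.26  1.37 -2.35]
-1 (450, 0, 350) [-0.3  -0.01  0.24  1.88  0.    1.27 -1.59]
-1 (545, -229, 300) [-0.05  0.33  0.52  1.64 -0.17  1.22 -1.02]
-1 (545, -229, 165) [-0.11  0.49  0.61  1.79 -0.33  0.97 -0.89]
-1 (500, -229, 155) [-0.16  0.45  0.68  1.9  -0.35  0.92 -0.83]
-1 (448, 144, 300) [-0.54  0.07  0.18  1.91 -0.01  1.16 -2.08]
-1 (448, 144, 5) [-0.56  0.53  0.23  2.15 -0.24  0.49 -1.87]
-1 (490, -110, 250) [-1.02 -0.28  1.14  2.27  0.3   0.57 -1.58]
-1 (515, -110, 100) [ 0.11  0.28  0.15  2.33 -0.95  0.2  -0.37]
```

```bash
cat >> h.py <<'E'
def tool(ydir,ax=(0,0,-1)):
    x=np.array(ax,float);y=np.array(ydir,float);x/=np.linalg.norm(x);y/=np.linalg.norm(y);return np.roll(R.from_matrix(np.c_[x,y,np.cross(x,y)]).as_quat(),1)
def ydir(deg): a=np.radians(deg); return [-np.sin(a),np.cos(a),0]
E
python3 - <<'E'
from h import *
from cell import env
env.line_to([200,400,380],rate=300)
env.goto([440,140,280],tool(ydir(-8)))
c=env.read_camera("wrist"); cv2.imwrite("pics/c_slide.png",c["img"][:,:,::-1]); np.save("c_slide.npy",c,allow_pickle=True)
env.goto([520,-215,340],tool(ydir(2.6)))
c=env.read_camera("wrist"); cv2.imwrite("pics/c_reader.png",c["img"][:,:,::-1]); np.save("c_reader.npy",c,allow_pickle=True)
o=env.observe();print(o["t"],o["position"],np.round(o["joint_positions"],2))
E
```

```text
4.2333 [ 520.46234488 -212.8855029   339.70166413] [ 0.04  0.23  0.36  1.65 -0.08  1.28  2.04]
```

View pics/c_slide.png

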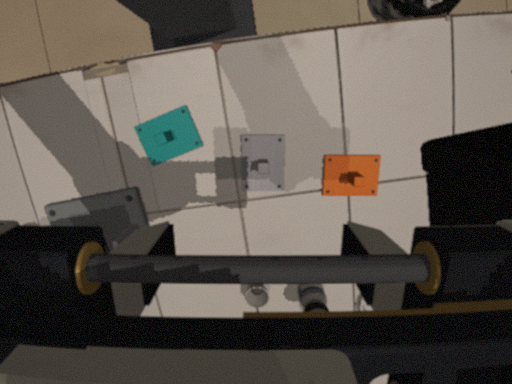

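View pics/c_reader.png

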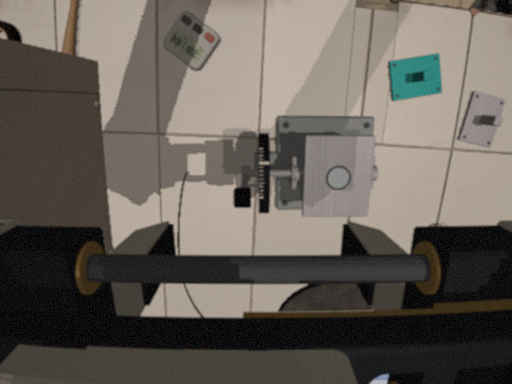

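The slide view shows the grey slide at (263,162), with turquoise at (168,135) and orange at (351,176). The reader view shows the knob at (242,197), the drum at x≈264 and the window at (338,178). I'll enlarge both.

```bash
python3 - <<'E'
from h import *
a=np.load("c_slide.npy",allow_pickle=True).item()["img"];b=np.load("c_reader.npy",allow_pickle=True).item()["img"]
crop(a,225,120,305,205,7,"pics/d1.png"); crop(b,225,105,385,225,5,"pics/d2.png")
E
```

```text
(no output)
```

View pics/d1.png

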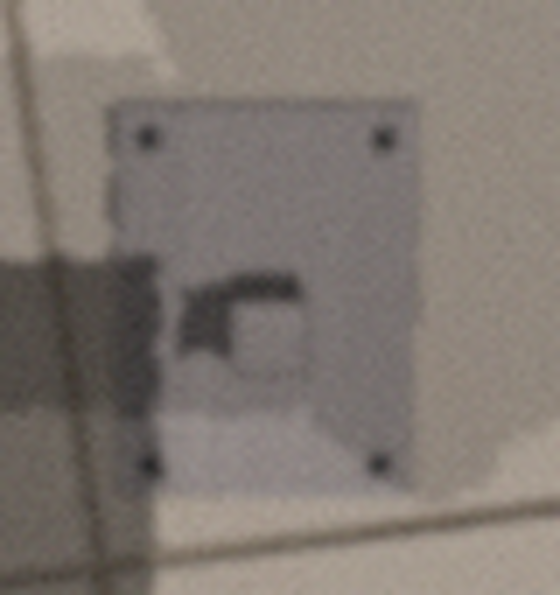

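View pics/d2.png

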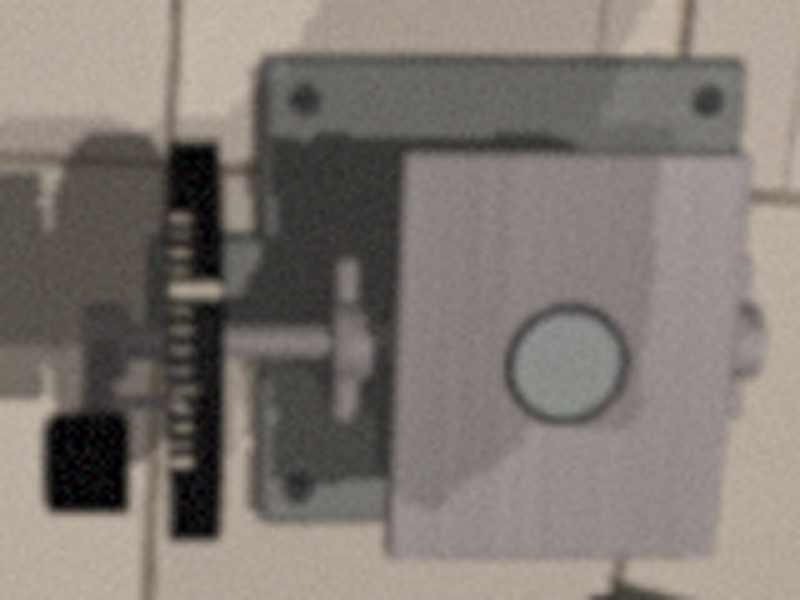

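```bash
python3 - <<'E'
from h import *
from cell import env
a=np.load("c_slide.npy",allow_pickle=True).item();b=np.load("c_reader.npy",allow_pickle=True).item()
t=env.read_camera("top");s=env.read_camera("scene")
A=lambda x,y:(225+(x+.5)/7-.5,120+(y+.5)/7-.5);B=lambda x,y:(225+(x+.5)/5-.5,105+(y+.5)/5-.5)
T=lambda x,y:(140+(x+.5)/3.6-.5,130+(y+.5)/3.6-.5); S=lambda x,y:(180+(x+.5)/4-.5,140+(y+.5)/4-.5)
def quad(cs):
    cs=np.array(cs);print(np.round(cs,1).tolist(),"mean",cs.mean(0).round(1))
    for i in range(len(cs)):
        d=cs[(i+1)%len(cs)]-cs[i]; print("  len",np.linalg.norm(d).round(1),"ang",np.degrees(np.arctan2(d[1],d[0])).round(2))
quad([onz(a,A(*p),6) for p in [(148,137),(385,137),(380,465),(148,467)]])
quad([onz(a,A(*p),6) for p in [(112,98),(418,102),(412,490),(112,490)]])
print("post top",onz(a,A(268,340),42))
print("base");quad([onz(b,B(*p),14) for p in [(260,60),(745,62),(258,518)]])
quad([onz(b,B(*p),14) for p in [(304,99),(708,101),(297,487)]])
print("knob",tri([ray(b,B(86,462)),ray(t,T(695,190)),ray(s,S(537,357))]))
print("win",tri([ray(b,B(567,363)),ray(t,T(526,219)),ray(s,S(402,333))]))
E
```

```text
[[411.2, 129.4, 6.0], [417.5, 175.2, 6.0], [483.0, 166.2, 6.0], [476.9, 119.7, 6.0]] mean [447.1 147.6   6. ]
  len 46.2 ang 82.15
  len 66.1 ang -7.76
  len 47.0 ang -97.37
  len 66.5 ang 171.59
[[402.7, 123.6, 6.0], [411.6, 182.3, 6.0], [489.1, 172.1, 6.0], [480.7, 111.7, 6.0]] mean [446.  147.4   6. ]
  len 59.5 ang 81.41
  len 78.1 ang -7.56
  len 60.9 ang -97.88
  len 78.8 ang 171.35
post top [447.19381653 147.54031457  42.        ]
base
[[464.2, -186.3, 14.0], [456.4, -38.4, 14.0], [609.0, -177.8, 14.0]] mean [ 509.9 -134.2   14. ]
  len 148.1 ang 93.03
  len 206.7 ang -42.42
  len 145.0 ang -176.65
[[475.1, -172.3, 14.0], [468.8, -48.5, 14.0], [597.9, -166.0, 14.0]] mean [ 513.9 -128.9   14. ]
  len 124.0 ang 92.93
  len 174.6 ang -42.31
  len 122.9 ang -177.04
knob (array([ 544.21538103, -227.82090691,  184.36575773]), [np.float64(2.1454445331512977), np.float64(1.0190503366789814), np.float64(1.2920986981693603)])
win (array([ 534.56067496, -108.28081461,  106.69467328]), [np.float64(1.658034771532101), np.float64(1.0550446861865892), np.float64(0.6715462433540733)])
```

```bash
python3 - <<'E'
from h import *
from cell import env
q=tool(ydir(3.0))
env.move_gripper(50)
env.goto([544,-228.5,230],q); env.hold(0.2)
o=env.observe();print(o["t"],o["position"],np.round(o["ft_force"],2))
hit=env.line_to([544,-228.5,162],rate=80,stop_force=6); env.hold(0.2)
o=env.observe();print(hit,o["t"],o["position"],np.round(o["ft_force"],2))
c=env.read_camera("wrist"); cv2.imwrite("pics/e_w.png",c["img"][:,:,::-1])
s=env.read_camera("scene"); crop(s["img"],230,140,370,290,4,"pics/e_s.png")
E
```

```text
5.9 [ 545.31575352 -229.01459135  232.63932192] [-0.09 -0.79  0.88]
False 7.1 [ 544.37644935 -228.63828971  162.59943476] [-0.73 -0.28 -0.21]
```

View pics/e_w.png

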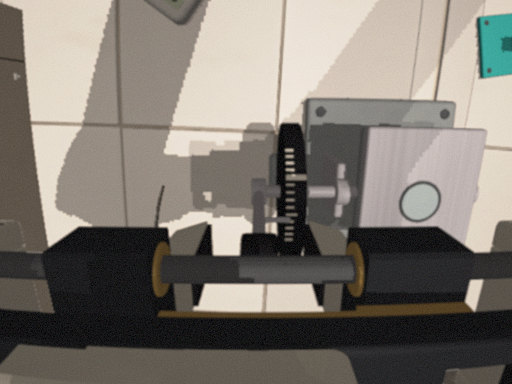

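View pics/e_s.png

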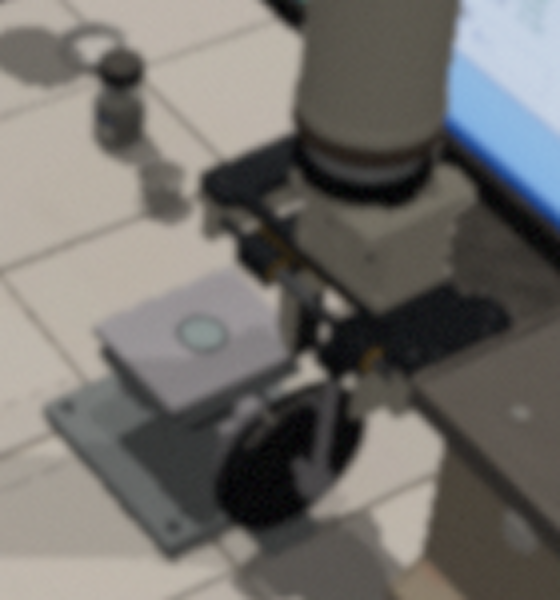

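The wrist view shows the knob at (258,245), centred between the fingers. I'll close and pull along the arc.

```bash
python3 - <<'E'
from h import *
from cell import env
env.move_gripper(10); env.hold(0.1)
o=env.observe();print(o["t"],o["position"],o["grip_width"],np.round(o["ft_force"],2))
H=np.array([533.2,-108.2,75]); a=np.radians(3); Rz=R.from_euler('z',a).as_matrix()
p0=o["position"]+[0,0,18.8]; l=Rz.T@(p0-H); print("local",l, "angle",np.degrees(np.arctan2(-l[0],l[2])))
th0=np.degrees(np.arctan2(-l[0],l[2]))
y=l[1]
for th in np.linspace(th0,25,8)[1:]:
    r=np.radians(th); p=H+Rz@np.array([-105*np.sin(r),y,105*np.cos(r)])-[0,0,18.8]
    env.line_to(p,rate=60)
    o=env.observe();print(round(th,1),np.round(o["position"]-p,1),np.round(o["ft_force"],1))
env.hold(0.3)
o=env.observe();print(o["t"],np.round(o["position"]-p,1),np.round(o["ft_force"],1),o["grip_width"])
c=env.read_camera("wrist"); cv2.imwrite("pics/f_w.png",c["img"][:,:,::-1]);np.save("f_w.npy",c,allow_pickle=True)
s=env.read_camera("scene"); crop(s["img"],230,140,370,290,4,"pics/f_s.png")
E
```

```text
7.9167 [ 543.98701015 -228.26143863  161.98176908] 17.720204610296875 [-1.03 -0.12  0.19]
local [   4.48869673 -120.46144709  105.78176908] angle -2.4298060523413105
1.5 [2.1 0.1 0.8] [ 6.6  0.8 -0.3]
5.4 [2. 0. 1.] [ 5.4  1.  -0.1]
9.3 [1.8 0.1 1. ] [5.3 0.7 2. ]
13.2 [1.6 0.  1.1] [4.4 1.5 3.9]
17.2 [ 1.3 -0.   1. ] [4.4 2.2 5.8]
21.1 [0.9 0.  1. ] [2.5 2.9 6.7]
25.0 [ 0.7 -0.   0.9] [3.  2.5 6.8]
10.0917 [ 0.7 -0.   0.9] [2.6 1.4 7.1] 17.80264062944318
```

View pics/f_w.png

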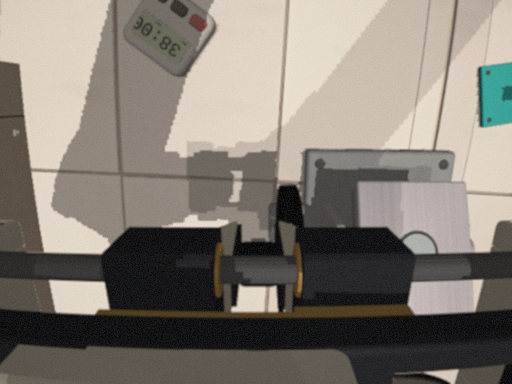

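View pics/f_s.png

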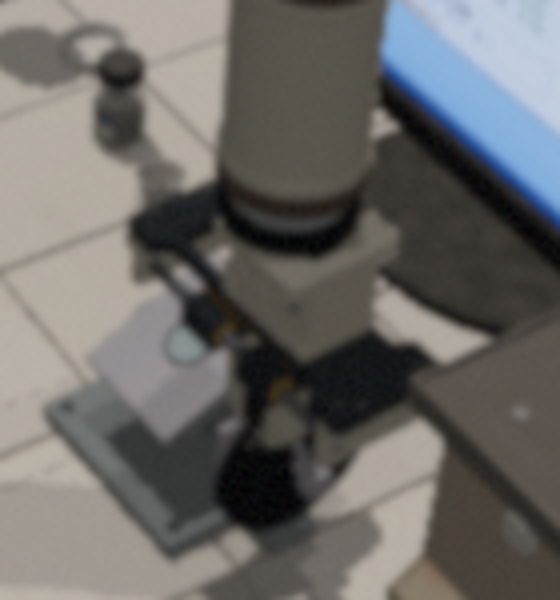

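```bash
python3 - <<'E'
from h import *
from cell import env
o=env.observe();p=o["position"]
env.move_gripper(45)
env.line_to(p+[0,0,60],rate=150)
env.goto([485,-205,262],tool(ydir(3))); env.hold(0.2)
o=env.observe();print(o["t"],o["position"])
c=env.read_camera("wrist"); cv2.imwrite("pics/g_w.png",c["img"][:,:,::-1]);np.save("g_w.npy",c,allow_pickle=True); print(c["cam_to_world"][:3,3])
E
```

```text
11.95 [ 484.06958258 -205.0892639   260.43576   ]
[ 412.95879194 -208.7495736   417.70600577]
```

View pics/g_w.png

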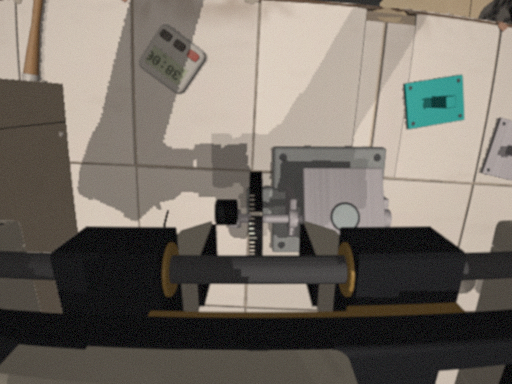

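```bash
python3 - <<'E'
from h import *
c=np.load("g_w.npy",allow_pickle=True).item();crop(c["img"],205,140,400,260,4,"pics/g2.png");crop(c["img"],210,160,310,262,6,"pics/g3.png")
E
```

```text
(no output)
```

View pics/g3.png

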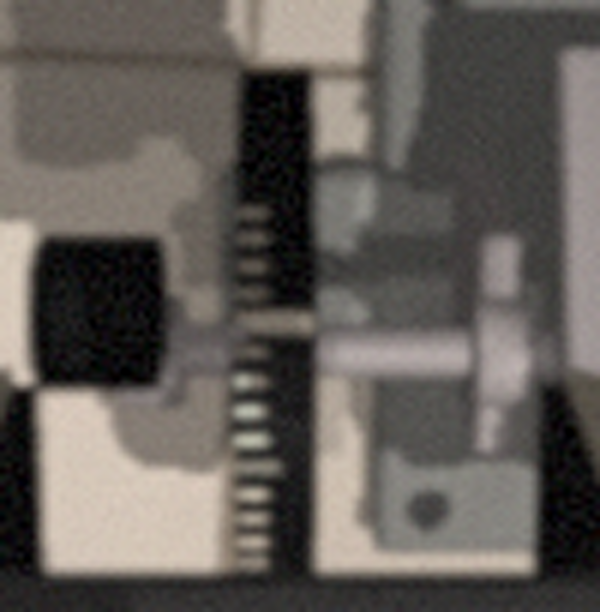

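```bash
python3 - <<'E'
from h import *
c=np.load("g_w.npy",allow_pickle=True).item()
i=c["img"].astype(float); i=255*np.clip(i/110,0,1)**0.6
crop(i.astype(np.uint8),225,185,275,240,11,"pics/g4.png")
e=cv2.imread("pics/e_w.png")[:,:,::-1].astype(float); e=255*np.clip(e/110,0,1)**0.6
crop(e.astype(np.uint8),240,170,320,250,8,"pics/e4.png")
E
```

```text
(no output)
```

View pics/g4.png

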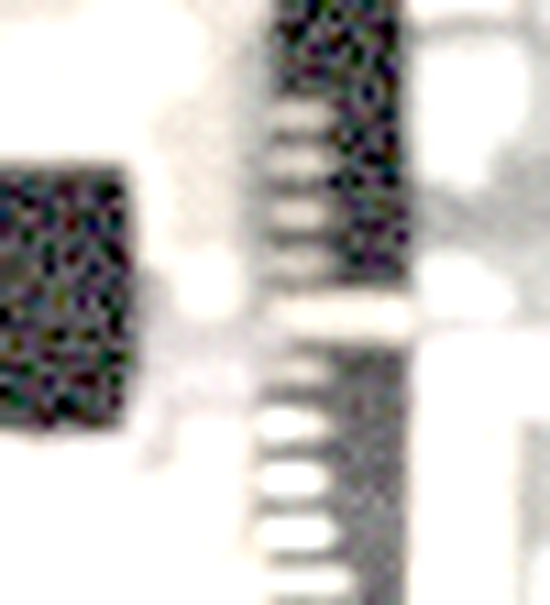

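View pics/e4.png

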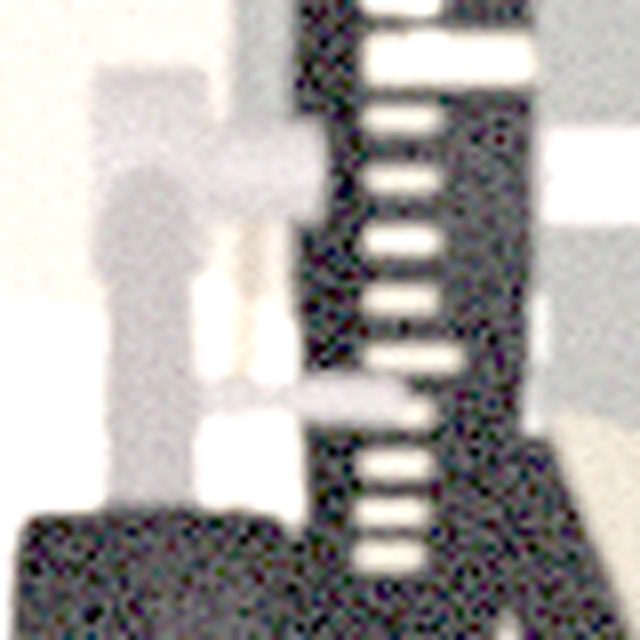

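```bash
python3 - <<'E'
from h import *
from cell import env
env.goto([545,-205,240],tool(ydir(3)))
print(env.line_to([545,-205,167],rate=120,stop_force=6)); env.hold(0.2)
o=env.observe();print(o["t"],o["position"])
c=env.read_camera("wrist"); np.save("k_w.npy",c,allow_pickle=True); print(c["cam_to_world"][:3,3])
cv2.imwrite("pics/k_w.png",c["img"][:,:,::-1])
i=c["img"].astype(float); i=255*np.clip(i/150,0,1)**0.7
crop(i.astype(np.uint8),190,110,310,230,6,"pics/k2.png")
E
```

```text
False
13.325 [ 545.6188944  -205.22551314  167.98562847]
[ 473.81651161 -208.80491172  324.95742959]
```

View pics/k_w.png

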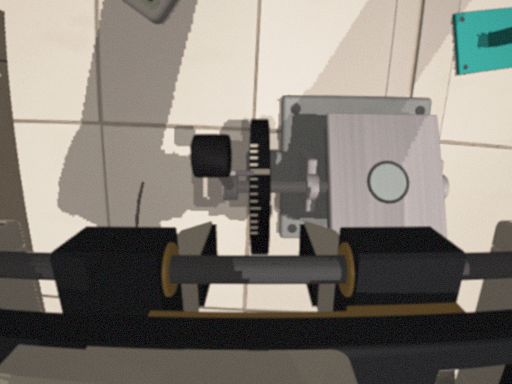

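View pics/k2.png

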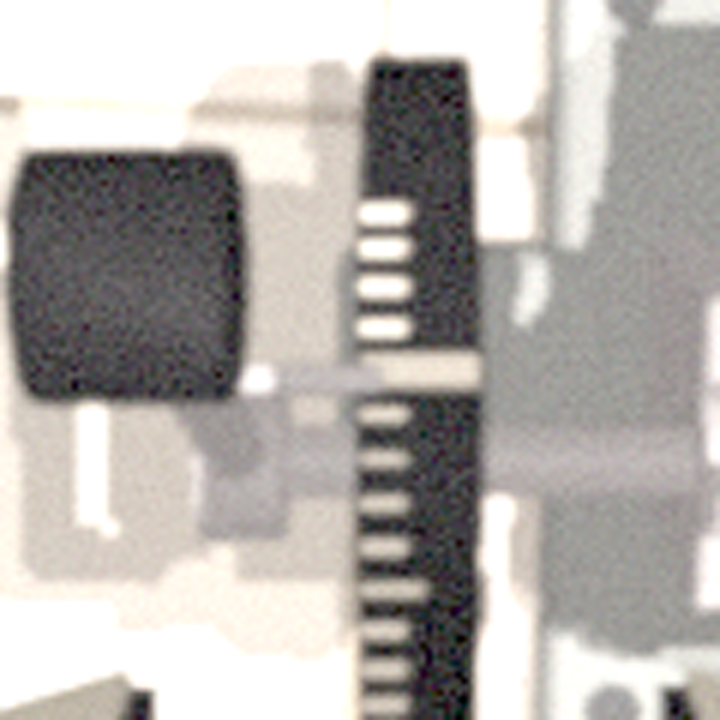

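```bash
python3 - <<'E'
from h import *
c=np.load("k_w.npy",allow_pickle=True).item()
H=np.array([533.2,-108.2,75]); Rz=R.from_euler('z',3,degrees=True).as_matrix()
P=lambda x,y:(190+(x+.5)/6-.5,110+(y+.5)/6-.5)
def pt(th,rad,y): r=np.radians(th); return H+Rz@np.array([-rad*np.sin(r),y,rad*np.cos(r)])
U=lambda p:((proj(c,p)-[190,110]+.5)*6-.5).round(1)
for th in (45,40,35,30,25,20,15,10,5,0): print(th,U(pt(th,55,-100)))
for rad in (55,57,60): print("ptr",rad,[U(pt(th,rad,-106))[1] for th in (23,24,25,26)])
for th in (23,24,25,26): print("knob",th,U(pt(th,105,-121)))
i=c["img"].astype(float).mean(2)
for x in (238,241,244,247,249,251,254,257,260,263,266): print(x,i[166:180,x].round().astype(int))
E
```

```text
45 [384.2 205.6]
40 [383.9 241.1]
35 [383.7 279.5]
30 [383.5 320.1]
25 [383.4 362.6]
20 [383.3 406.4]
15 [383.3 450.8]
10 [383.3 495.2]
5 [383.4 539.1]
0 [383.5 581.8]
ptr 55 [np.float64(380.0), np.float64(371.3), np.float64(362.6), np.float64(354.0)]
ptr 57 [np.float64(376.5), np.float64(367.4), np.float64(358.3), np.float64(349.3)]
ptr 60 [np.float64(371.1), np.float64(361.4), np.float64(351.7), np.float64(342.1)]
knob 23 [119.5 265.7]
knob 24 [120.  244.1]
knob 25 [120.7 222.6]
knob 26 [121.3 201.4]
238 [112 111 112 106 104  98 101 104  93  92  91  96  95  91]
241 [116 109 113 109 102  96 101 102  95  88 109 117 111 114]
244 [116 111 113 106 104 102 101 100 100  92 100 112 113 111]
247 [ 77  72  72  74  79  93 101 101  98  82  75  76  68  73]
249 [ 68  49  55  70  77  90 102 103  95  72  56  54  72  73]
251 [ 86  42  63 105 109 102 102 101  95  70  38  68 103 114]
254 [ 88  38  69 110 126 123 123 113  86  48  31  59 112 117]
257 [ 64  31  70 108 126 131 132 118  87  46  25  50  86  86]
260 [ 20  33  67 109 127 126 130 122  89  45  25  16  21  19]
263 [ 22  31  68 111 130 130 131 120  82  48  25  16  13   9]
266 [ 29  28  68 112 126 129 128 116  92  46  19  18  23  27]
```

```bash
cat > look.py <<'E'
from h import *
from cell import env
import sys
name=sys.argv[1]
a=np.radians(3); X=np.array([np.cos(a),np.sin(a),0]); th=np.radians(15)
q=tool(ydir(3),np.sin(th)*X-np.cos(th)*np.array([0,0,1]))
env.goto([534,-203,196],q); env.hold(0.2)
o=env.observe();print(o["t"],o["position"])
c=env.read_camera("wrist"); np.save(name+".npy",c,allow_pickle=True); print(c["cam_to_world"][:3,3])
v=c["cam_to_world"][:3,3]-[516.5,-203,125]; print("view ang",np.degrees(np.arctan2(-v[0],v[2])))
cv2.imwrite(f"pics/{name}.png",c["img"][:,:,::-1])
i=c["img"].astype(float); i=255*np.clip(i/150,0,1)**0.7
crop(i.astype(np.uint8),190,110,310,230,6,f"pics/{name}c.png")
E
python3 look.py m1
```

```text
13.925 [ 535.27679643 -202.56499467  196.08450755]
[ 425.34752563 -208.36102166  329.27394947]
view ang 24.0477006957156
```

View pics/m1c.png

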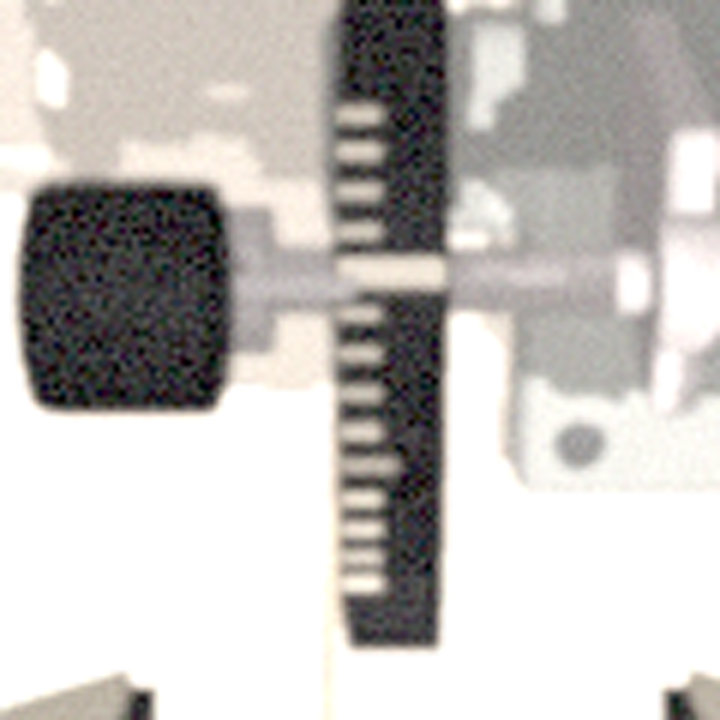

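The radial view shows the thick 25° tick at crop row 272, the pointer at about 285 and the knob centre at 297. Both put the stage at about 23.4°, so it needs about +1.6°.

```bash
python3 - <<'E'
from h import *
from cell import env
H=np.array([533.2,-108.2,75]); Rz=R.from_euler('z',3,degrees=True).as_matrix()
def kp(th,y=-120.5): r=np.radians(th); return H+Rz@np.array([-105*np.sin(r),y,105*np.cos(r)])-[0,0,18.8]
q=tool(ydir(3)); p=kp(23.4)
env.goto(p+[0,0,60],q)
print(env.line_to(p,rate=100,stop_force=6)); env.hold(.1)
env.move_gripper(10); env.hold(.2)
o=env.observe();p0=o["position"];print(p0-p,o["grip_width"],np.round(o["ft_force"],1))
d=kp(25.0)-kp(23.4); goal=p0+d; cmd=goal.copy()
for k in range(6):
    env.line_to(cmd,rate=20); env.hold(.1)
    o=env.observe(); e=goal-o["position"]; print(np.round(e,2),np.round(o["ft_force"],1))
    u=d/np.linalg.norm(d)
    if e@u<0.15: break
    cmd=cmd+u*(e@u)*0.8
env.move_gripper(45); env.hold(.1)
o=env.observe(); env.line_to(o["position"]+[0,0,60],rate=150)
print(o["t"])
E
python3 look.py m2
```

```text
False
[0.11595041 0.04256237 0.13745163] 17.656184861600448 [-0.7  0.4  2.2]
[-1.68 -0.07 -0.74] [6.  0.2 4.9]
[-0.52  0.01 -0.21] [5.4 1.9 5. ]
[-0.42  0.02 -0.18] [5.2 1.8 4.4]
[-0.23  0.02 -0.08] [6.  1.4 4.7]
[-0.17  0.01 -0.04] [5.6 1.3 4.9]
[-0.08  0.02 -0.01] [6.3 2.2 4.9]
18.8833
20.0333 [ 534.69718517 -203.84851201  196.34021828]
[ 424.83611806 -209.35151959  329.59166987]
view ang 24.133968819131287
```

View pics/m2c.png

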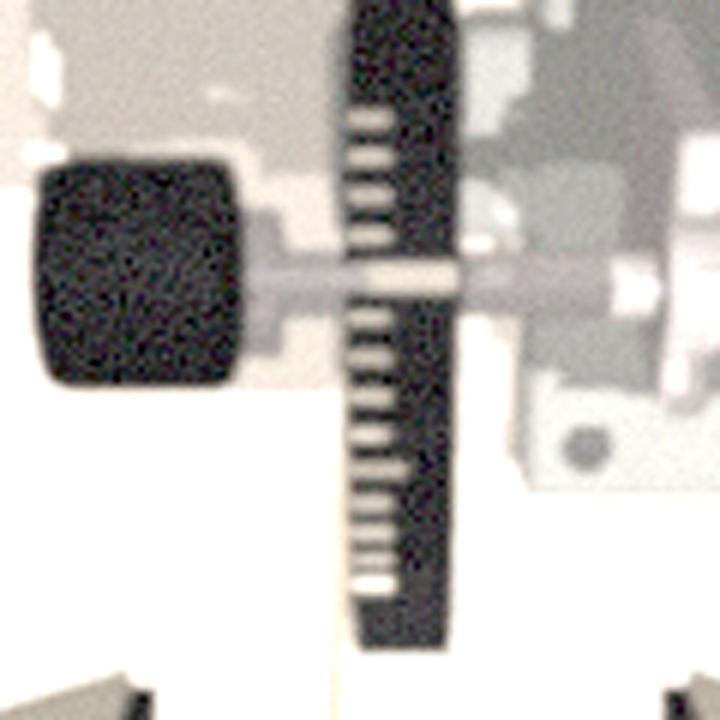

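The pointer now lies on the thick tick (row 276), with the knob centre at row 273, so the stage is at about 24.9°. I'll locate the window for the placing target and refine the slide.

```bash
python3 - <<'E'
from h import *
from cell import env
H=np.array([533.2,-108.2,75]); Rz=R.from_euler('z',3,degrees=True).as_matrix(); r=np.radians(25)
C=H+Rz@np.array([-26*np.sin(r),0,26*np.cos(r)]); print("pred",C)
n=Rz@np.array([-np.sin(r),0,np.cos(r)])
t=env.read_camera("top");s=env.read_camera("scene")
crop(s["img"],230,170,330,270,6,"pics/n_s.png"); crop(t["img"],245,155,345,235,7,"pics/n_t.png")
for nm in ("k_w","m2"):
    c=np.load(nm+".npy",allow_pickle=True).item(); print(nm,proj(c,C))
    x0=330 
    crop(c["img"],320,100,460,240,5,f"pics/n_{nm}.png")
print(proj(t,C),proj(s,C))
E
```

```text
pred [ 522.22698397 -108.7750714    98.56400246]
k_w [387.04790077 179.26841531]
m2 [375.21385661 156.14692243]
[285.89510159 195.58932147] [275.81928374 227.11448151]
```

View pics/n_m2.png

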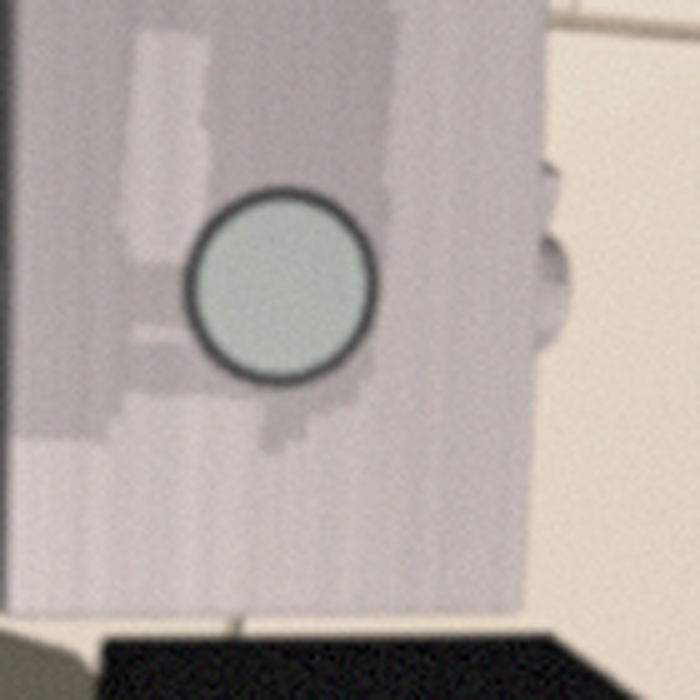

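View pics/n_k_w.png

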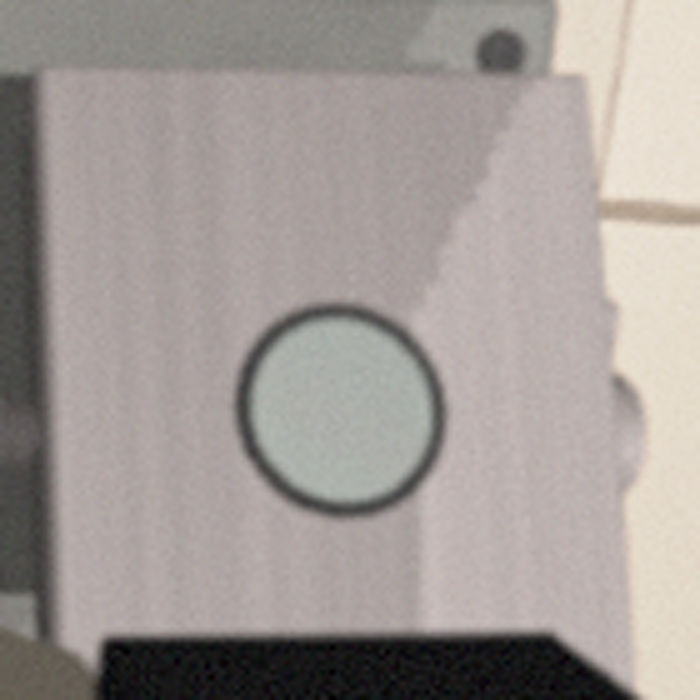

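View pics/n_s.png

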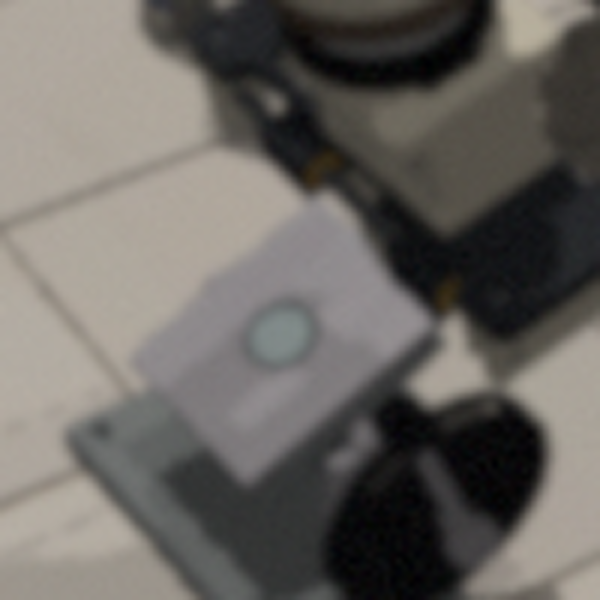

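View pics/n_t.png

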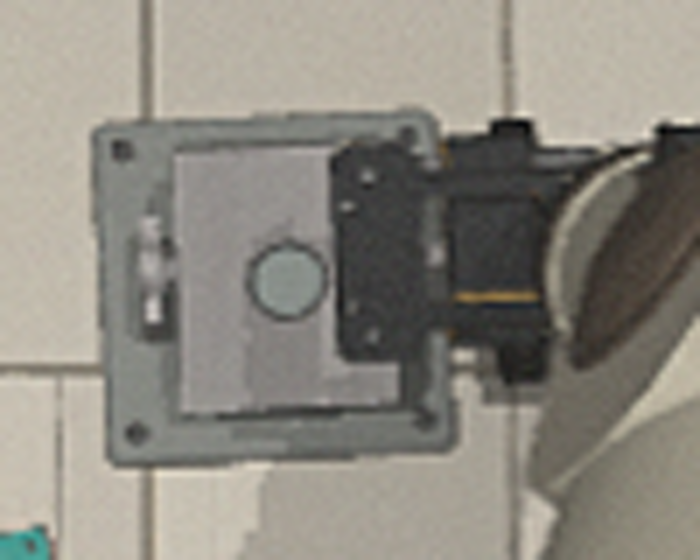

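Window measured at m2 (376.2,157.2), scene (276.8,225.6) and top (286.1,195.1). The model predicts these to within about 1.5 px, so the face centre is about (523,-108.4,98.6). Now the slide.

```bash
cat >> h.py <<'E'
a3=np.radians(3); r25=np.radians(25); X3=np.array([np.cos(a3),np.sin(a3),0])
n=-np.sin(r25)*X3+np.cos(r25)*np.array([0,0,1]); C=np.array([523,-108.4,98.6])
QP=tool(ydir(3),-n)
E
python3 - <<'E'
from h import *
from cell import env
for d in (80,9,5): print(d,np.round(C+d*n),np.round(env.solve_ik(C+d*n,QP),2))
o=env.observe(); env.line_to(o["position"]+[-30,0,100],rate=250)
q=tool(ydir(-8))
env.goto([447.2,147.5,120],q); env.hold(.2)
o=env.observe();print(o["t"],o["position"],np.round(o["joint_positions"],2))
for d in (80,9,5): print(d,np.round(env.solve_ik(C+d*n,QP),2))
c=env.read_camera("wrist"); cv2.imwrite("pics/p_w.png",c["img"][:,:,::-1]); np.save("p_w.npy",c,allow_pickle=True)
print(proj(c,[447.2,147.5,42]))
E
```

```text
80 [ 489. -110.  171.] [ 0.07  0.08  0.2   2.33 -0.45  0.35  2.29]
9 [ 519. -109.  107.] [ 1.    0.39 -0.86  2.29  0.82  0.23  1.09]
5 [ 521. -109.  103.] [ 1.    0.4  -0.87  2.29  0.88  0.23  1.04]
22.4167 [447.84555953 146.67444334 120.38798638] [-0.33  0.3  -0.06  2.09  0.03  0.75  1.03]
80 [-0.05  0.08  0.33  2.34 -0.48  0.35  2.31]
9 [ 1.    0.39 -0.86  2.29  0.82  0.23  1.09]
5 [ 1.07  0.44 -0.95  2.29  1.    0.27  0.94]
[258.30159005 198.42614193]
```

View pics/p_w.png

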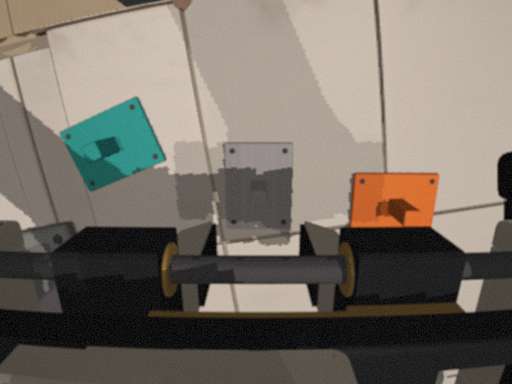

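```bash
python3 - <<'E'
from h import *
from cell import env
c=np.load("p_w.npy",allow_pickle=True).item(); i=c["img"].astype(float); i=255*np.clip(i/150,0,1)**.7
crop(i.astype(np.uint8),210,130,310,235,6,"pics/p2.png")
# tool pitched by ph at placing; grasp point at G = C+ 28 n (slide frame)
for ph in (20,15,12,8,0):
    p=np.radians(ph); ax=np.sin(p)*X3-np.cos(p)*np.array([0,0,1]); q=tool(ydir(3),ax)
    for d in (70,0,-5):
        t=C+(30+d)*n+18.8*ax; r=env.solve_ik(t,q); print(ph,d,np.round(t),None if r is None else np.round(r,2))
    a=np.radians(-8);pp=np.radians(ph-25); X=np.array([np.cos(a),np.sin(a),0]); ax=np.sin(pp)*X-np.cos(pp)*np.array([0,0,1])
    t=np.array([447.2,147.5,30])+18.8*ax; r=env.solve_ik(t,tool(ydir(-8),ax)); print("  pick",np.round(t,1),None if r is None else np.round(r,2))
E
```

```text
20 70 [ 487. -110.  172.] [ 0.06  0.1   0.2   2.27 -0.28  0.45  2.1 ]
20 0 [ 517. -109.  108.] [ 0.26  0.27 -0.04  2.25 -0.28  0.29  2.1 ]
20 -5 [ 519. -109.  104.] [ 0.27  0.29 -0.06  2.25 -0.27  0.28  2.09]
  pick [445.6 147.7  11.3] [-0.29  0.54 -0.07  2.07 -0.01  0.61  1.09]
15 70 [ 486. -110.  171.] [ 0.11  0.13  0.12  2.2  -0.16  0.56  1.98]
15 0 [ 515. -109.  108.] [ 0.22  0.29 -0.02  2.19 -0.15  0.41  1.96]
15 -5 [ 517. -109.  103.] [ 0.22  0.31 -0.02  2.18 -0.15  0.4   1.95]
  pick [444.  148.   11.5] [-0.26  0.58 -0.07  2.01 -0.06  0.71  1.15]
12 70 [ 485. -110.  171.] [ 0.13  0.15  0.09  2.16 -0.12  0.62  1.92]
12 0 [ 514. -109.  107.] [ 0.2   0.31 -0.    2.15 -0.11  0.48  1.9 ]
12 -5 [ 516. -109.  103.] [ 0.2   0.32 -0.01  2.14 -0.1   0.47  1.9 ]
  pick [443.  148.1  11.7] [-0.25  0.61 -0.07  1.97 -0.08  0.78  1.18]
8 70 [ 483. -110.  171.] [ 0.14  0.19  0.06  2.11 -0.07  0.71  1.87]
8 0 [ 513. -109.  107.] [ 0.17  0.34  0.01  2.09 -0.06  0.58  1.85]
8 -5 [ 515. -109.  103.] [ 0.18  0.35  0.    2.09 -0.06  0.57  1.85]
  pick [441.8 148.3  12. ] [-0.23  0.64 -0.07  1.91 -0.11  0.86  1.22]
0 70 [ 481. -111.  170.] [ 0.15  0.26  0.03  2.   -0.01  0.88  1.8 ]
0 0 [ 510. -109.  107.] [ 0.14  0.4   0.02  1.98 -0.01  0.76  1.79]
0 -5 [ 512. -109.  102.] [ 0.14  0.41  0.02  1.98 -0.01  0.75  1.79]
  pick [439.3 148.6  13. ] [-0.21  0.72 -0.06  1.81 -0.15  1.03  1.27]
```

View pics/p2.png

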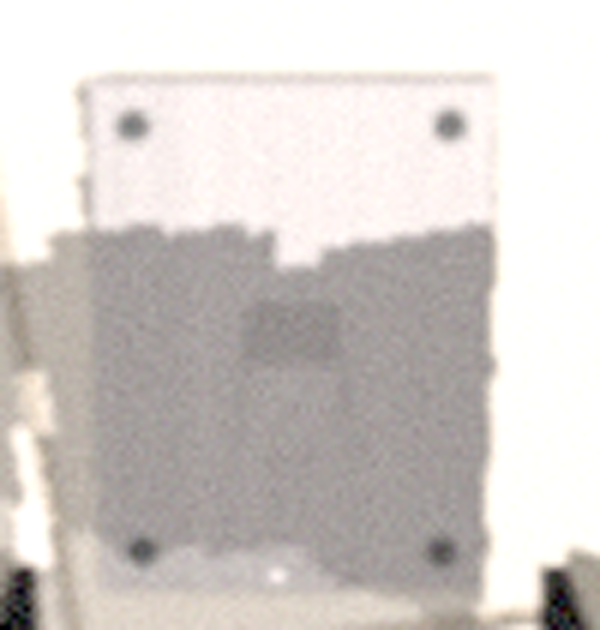

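The post top, at crop (291,410), matches the estimate. To keep joint 6 off its limit I'll grip the post with the tool pitched back 13° about the jaw axis, so it will be at +12° when placing.

```bash
python3 - <<'E'
from h import *
from cell import env
a=np.radians(-8);pp=np.radians(-13); X=np.array([np.cos(a),np.sin(a),0]); ax=np.sin(pp)*X-np.cos(pp)*np.array([0,0,1])
t=np.array([447.2,147.5,30])+18.8*ax; q=tool(ydir(-8),ax)
env.goto(t+[0,0,70],q); 
print(env.line_to(t,rate=80,stop_force=6)); env.hold(.2)
o=env.observe();print(o["t"],o["position"]-t,np.round(o["ft_force"],1))
env.move_gripper(5); env.hold(.2)
o=env.observe();print(o["grip_width"],o["position"]-t,np.round(o["ft_force"],1))
env.line_to(t+[0,0,120],rate=120)
p=np.radians(12); ax=np.sin(p)*X3-np.cos(p)*np.array([0,0,1]); q=tool(ydir(3),ax)
g=C+(30+60)*n+18.8*ax
env.goto(g+[-40,40,60],q)
env.line_to(g,rate=120); env.hold(.4)
o=env.observe();print(o["t"],o["grip_width"],o["position"]-g,np.round(o["ft_force"],1))
c=env.read_camera("wrist"); cv2.imwrite("pics/q_w.png",c["img"][:,:,::-1]); np.save("q_w.npy",c,allow_pickle=True)
s=env.read_camera("scene"); np.save("q_s.npy",s,allow_pickle=True); crop(s["img"],220,150,340,270,5,"pics/q_s.png")
E
```

```text
False
24.0167 [0.40601658 0.06555702 0.42611567] [ 0.6 -1.1 -0.1]
13.715981975071772 [ 0.01227447 -0.00747382  0.01532275] [ 0.9 -1.1  0.9]
28.1333 14.066702434799122 [0.11711448 0.10591562 0.40342479] [-1.   0.1 -1.3]
```

View pics/q_w.png

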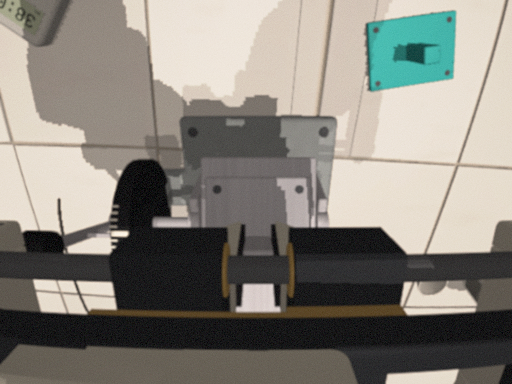

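View pics/q_s.png

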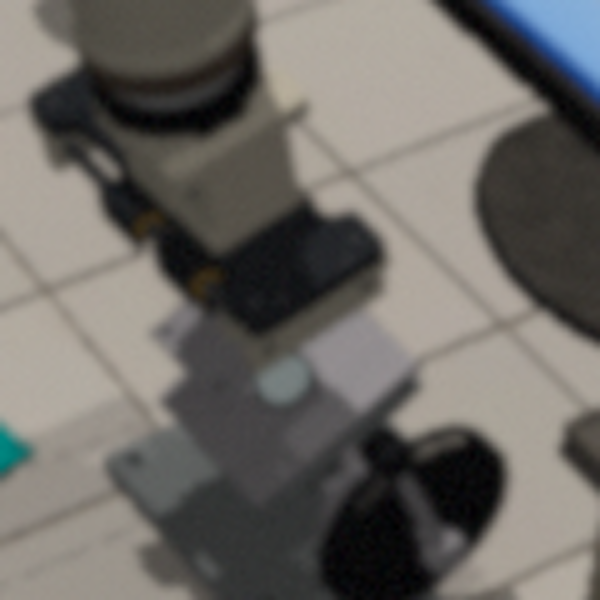

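The slide is held with holes at (216,189) and (300,189), parallel to the base edge. I'll check its pose in the hand.

```bash
python3 - <<'E'
from h import *
c=np.load("q_w.npy",allow_pickle=True).item();s=np.load("q_s.npy",allow_pickle=True).item()
i=c["img"].astype(float); i=255*np.clip(i/150,0,1)**.7
crop(i.astype(np.uint8),170,100,350,240,4.4,"pics/q2.png")
U=C+60*n; Y=np.array(ydir(3)); XS=np.cross(Y,n)
for nm,p in dict(h1=(-33,-23.3,6),h2=(-33,23.3,6),c1=(-40,-30,6),c2=(-40,30,6)).items():
    w=U+p[0]*XS+p[1]*Y+p[2]*n; print(nm,((proj(c,w)-[170,100]+.5)*4.4-.5).round(1))
for nm,p in dict(f1=(-55,-45,0),f2=(-55,45,0)).items():
    w=C+p[0]*XS+p[1]*Y+p[2]*n; print(nm,((proj(c,w)-[170,100]+.5)*4.4-.5).round(1))
for nm,p in dict(c1=(-40,-30,6),c2=(-40,30,6),c3=(40,30,6),c4=(40,-30,6)).items():
    w=U+p[0]*XS+p[1]*Y+p[2]*n; print(nm,((proj(s,w)-[220,150]+.5)*5-.5).round(1))
E
```

```text
h1 [201.1 388.3]
h2 [567.9 388.3]
c1 [148.3 333.2]
c2 [620.7 333.3]
f1 [127.3 250.1]
f2 [642.7 250.2]
c1 [214.  412.4]
c2 [145.3 339.8]
c3 [266.8 235.8]
c4 [338.8 304.8]
```

View pics/q2.png

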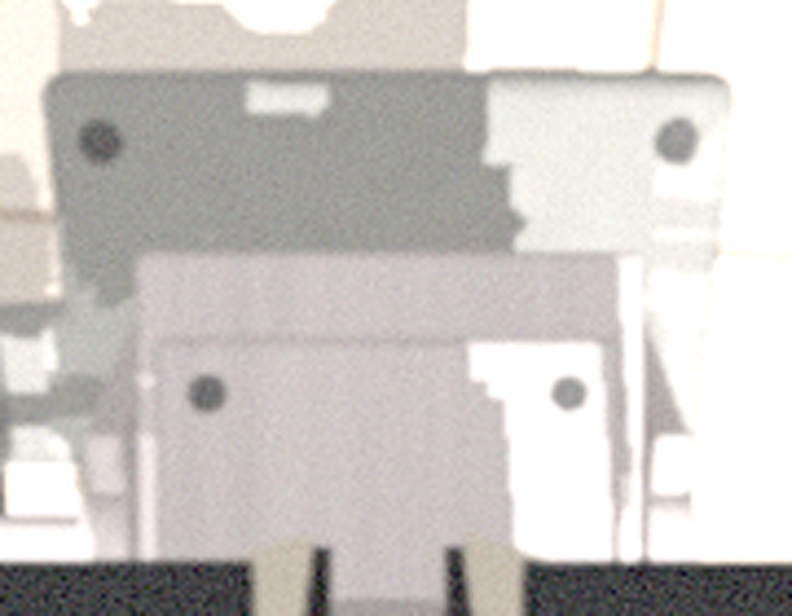

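```bash
cat > press.py <<'E'
from h import *
from cell import env
p=np.radians(12); ax=np.sin(p)*X3-np.cos(p)*np.array([0,0,1])
Y=np.array(ydir(3)); C2=C+0.5*Y
T=lambda d: C2+(30+d)*n+18.8*ax
def F(k=6):
    f=[];P=[]
    for _ in range(k):
        env.hold(.03); o=env.observe(); f.append(o["ft_force"]);P.append(o["position"])
    return np.mean(f,0),np.mean(P,0),o
E
python3 - <<'E'
from press import *
env.line_to(T(12),rate=60); env.hold(.3)
f0,P,o=F(10); np.save("f0.npy",f0); print("f0",f0.round(2))
d=12
for d in (9,6,4.5,3.5,2.5,1.5,.5,-.5,-1.5,-2.5,-3.5):
    env.line_to(T(d),rate=20); f,P,o=F(4); df=f-f0
    print(d,"act",round((P-T(0))@n,2),"lat",np.round([(P-T(d))@Y,(P-T(d))@np.cross(Y,n)],2),"Fn",round(df@n,2),df.round(1),"m",(o["moment"]).round(2),round(o["t"],2))
    if df@n>3: break
E
```

```text
f0 [ 0.02 -0.23 -0.91]
9 act 8.91 lat [ 0.02 -0.11] Fn -0.24 [ 0.  -0.2 -0.3] m [-0.02  0.34  0.01] 30.25
6 act 5.94 lat [ 0.02 -0.05] Fn -0.14 [ 0.1  0.2 -0.1] m [0.01 0.32 0.01] 30.68
4.5 act 4.48 lat [ 0.02 -0.02] Fn -0.19 [-0.3  0.1 -0.3] m [0.05 0.31 0.01] 31.07
3.5 act 3.48 lat [-0.   -0.01] Fn -0.16 [ 0.1  0.1 -0.1] m [0.01 0.31 0.04] 31.45
2.5 act 2.47 lat [ 0.   -0.04] Fn -0.1 [0.5 0.9 0.1] m [ 0.04  0.3  -0.01] 31.83
1.5 act 1.48 lat [-0.   -0.05] Fn 0.05 [-0.3 -0.4 -0.1] m [-0.02  0.32  0.01] 32.22
0.5 act 0.47 lat [ 0.02 -0.04] Fn 0.17 [0.2 0.  0.3] m [0.01 0.26 0.04] 32.6
-0.5 act -0.46 lat [-0.05  0.14] Fn 0.92 [0.3 0.3 1.1] m [-0.02  0.3  -0.  ] 32.98
-1.5 act -1.45 lat [-0.05  0.14] Fn 2.31 [-0.4  0.4  2.4] m [-0.01  0.36 -0.02] 33.37
-2.5 act -2.45 lat [-0.04  0.16] Fn 4.41 [-1.2  0.   4.3] m [-0.01  0.4  -0.01] 33.75
```

```bash
python3 - <<'E'
from press import *
f0=np.load("f0.npy")
for d in (-3.1,-3.6,-4.0,-4.4):
    env.line_to(T(d),rate=15); env.hold(.15); f,P,o=F(8); df=f-f0
    print(d,"act",round((P-T(0))@n,2),"Fn",round(df@n,2),"tang",round(df@np.cross(Y,n),2),"m",o["moment"].round(2),round(o["t"],2),o["grip_width"])
    if df@n>5.6: break
c=env.read_camera("wrist"); np.save("r_w.npy",c,allow_pickle=True); cv2.imwrite("pics/r_w.png",c["img"][:,:,::-1])
s=env.read_camera("scene"); t=env.read_camera("top")
i=c["img"].astype(float); i=255*np.clip(i/150,0,1)**.7
crop(i.astype(np.uint8),70,110,350,250,2.8,"pics/r2.png")
crop(s["img"],220,150,340,270,5,"pics/r_s.png");crop(t["img"],240,150,350,240,6,"pics/r_t.png")
E
```

```text
-3.1 act -3.08 Fn 5.05 tang 1.29 m [-0.03  0.4  -0.01] 34.42 14.04934679228182
-3.6 act -3.58 Fn 5.47 tang 1.86 m [-0.13  0.39 -0.06] 35.08 13.926715377851902
-4.0 act -3.95 Fn 6.25 tang 1.96 m [-0.04  0.45 -0.03] 35.75 13.32864227045871
```

View pics/r2.png

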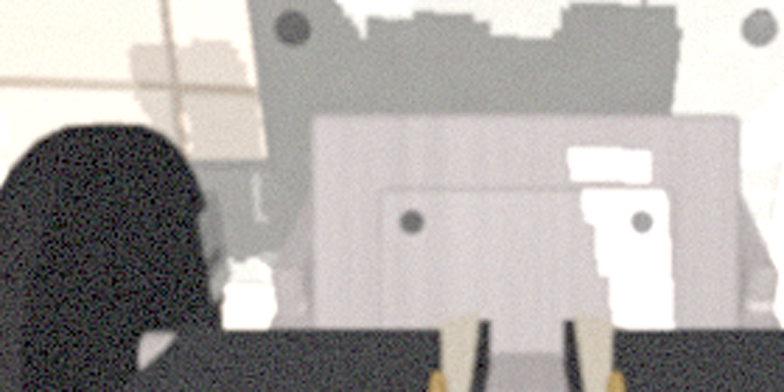

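View pics/r_s.png

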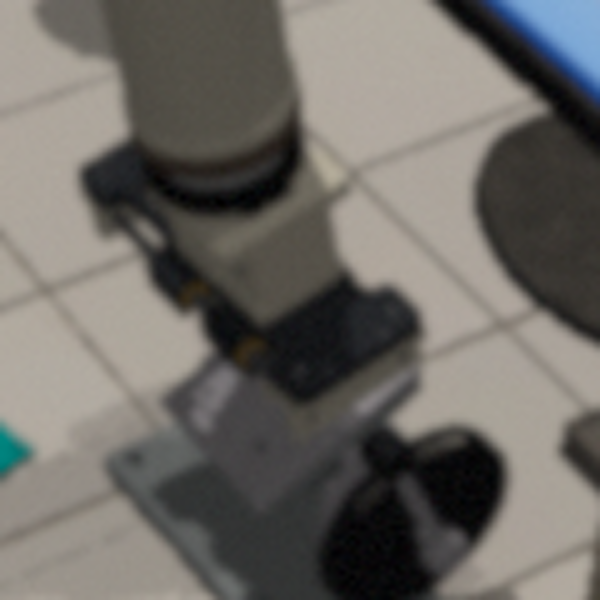

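View pics/r_w.png

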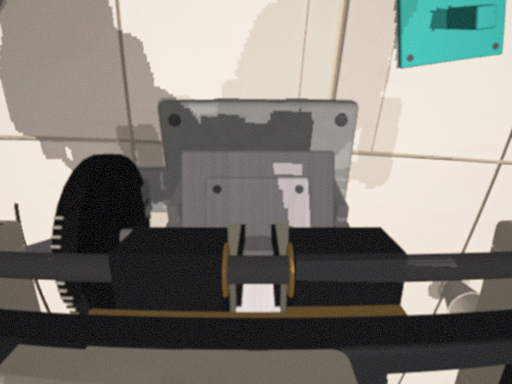

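```bash
python3 - <<'E'
from press import *
c=np.load("r_w.npy",allow_pickle=True).item()
P=lambda x,y:(70+(x+.5)/2.8-.5,110+(y+.5)/2.8-.5)
XS=np.cross(Y,n)
def onp(px,h):
    o,v=ray(c,px); k=((C+h*n-o)@n)/(v@n); w=o+k*v-C; return (w@XS).round(1),(w@Y).round(1)
print("face front L/R",onp(P(313,115),-3.6),onp(P(740,115),-3.6))
print("slide front L/R",onp(P(380,187),2.4),onp(P(672,187),2.4))
print("holes",onp(P(412,222),2.4),onp(P(642,222),2.4))
k=R.from_euler('z',3,degrees=True).apply
H=np.array([533.2,-108.2,75]); s=env.read_camera("scene")
crop(s["img"],280,215,330,265,12,"pics/s_knob.png")
for th in (22,25,28):
    r=np.radians(th); print(th,((proj(s,H+k([-105*np.sin(r),-121,105*np.cos(r)]))-[280,215]+.5)*12-.5).round(0))
f,Pp,o=F(8); print("Fn",((f-np.load('f0.npy'))@n).round(2),o["t"])
E
```

```text
face front L/R (np.float64(-54.4), np.float64(-43.2)) (np.float64(-54.4), np.float64(44.7))
slide front L/R (np.float64(-39.5), np.float64(-28.4)) (np.float64(-39.5), np.float64(29.7))
holes (np.float64(-32.6), np.float64(-22.0)) (np.float64(-32.6), np.float64(23.7))
22 [223. 313.]
25 [201. 332.]
28 [179. 351.]
Fn 6.01 36.2167
```

View pics/s_knob.png

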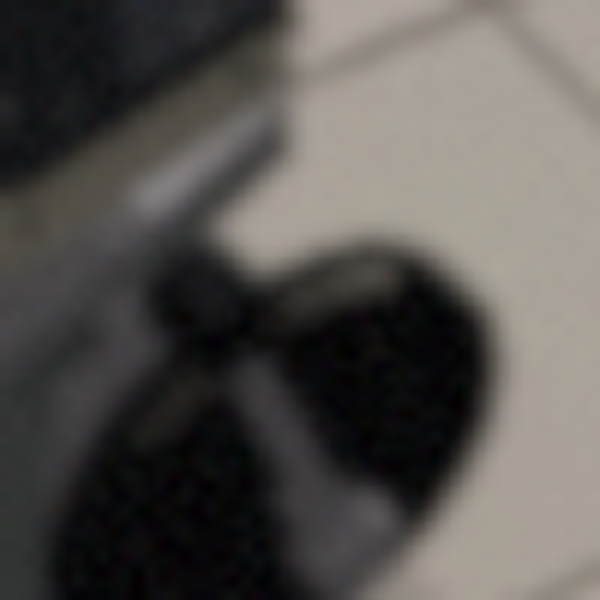

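Face margins are equal within about 1 mm, and the slide is square and level. The push is 6.0 N, and the knob has not moved in the scene view since before pressing. Handing in.

```bash
python3 - <<'E'
from cell import env
print(env.finish_job()); print(env.observe()["t"])
E
```

```text
the job is handed in; nothing more can be done
None
the job is handed in; nothing more can be done
```

The stage is set to about 25° towards the robot, and the slide is held by its post, flat against the face, with a push of about 6 N. I handed the job in at about 36 s of the 58 s allowed.

- **Stage:** My first pull with the lever left it at about 23.4°, so I regrasped the knob and corrected it. The pointer then lay on the thick 25° mark, with the knob geometry giving about 24.9°. With the slide pressed on I could not read the drum again. The knob showed no visible movement in the scene camera, which can only tell to within about 1°.
- **Slide:** I took the grey slide, not the orange or turquoise one. I gripped its post with the tool pitched 13° because the arm was near a joint limit when square to the face. The last wrist picture shows the slide's front edge level with the face edge and its centre within about 1 mm of the face centre.
- **Push:** The last reading was 6.0 N along the face normal. The face is pushed in about 3.5 to 4 mm of its 10 mm, which fits the spring figure. About 2 N of sideways force along the slope remained.
- **Bystanders:** I did not touch the crucible, timer or bottle, but I did not measure their positions again before handing in.

Camera cross-checks disagreed by 1 to 5 mm. The scene camera alone put the knob about 2.5 px off the model, which I took as calibration error because the reading window was off in nearly the same direction.

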